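Swing the shelf lamp over the tin and switch it on

ROBOT

A 6-joint arm with a two-finger parallel gripper is mounted at the origin on the work surface. World frame = base frame: x ahead of the robot, y to its left, z up, the work surface at z = 0. Lengths are in mm, angles in degrees, forces in N, time in s.
With the tool pointing down it reaches from about 350 to 850 mm from the base axis. Payload 8.1 kg.
Tool frame: the origin (TCP) lies on the centre line of the jaws, within the pads' length; the fingertips stand 14 mm ahead of it and the grasp point (between the pads) lies 5 mm behind it; z points along the fingers, y is the line along which they close (so a half turn about z gives the same grasp; the last joint's range is limited). The gripper opens to 85 mm and grips with 20 to 120 N. Pads are 22 mm wide; open, the fingers measure 114 mm over their backs; the gripper's body (76 mm by 85 mm) begins 54 mm behind the grasp point. The pads swing forward as they close: fully open they stand 13 mm farther back than shut.
Start: joints at [-69.924, 7.471, 85.268, -0, 87.261, -4.893], TCP at [253.301, -543.915, 245.292] pointing down, gripper open.
Joint ranges: [-169.43, 169.43], [-51.17, 129.36], [1.28, 143.12], [-76.62, 256.62], [0, 156.53], [-152.29, 152.29]. Speed limits (degrees/s): [136.94, 136.94, 159.86, 180, 180, 180].

INTERFACE

Orientations are given as [roll, pitch, yaw] about the fixed x, y, z axes, in that order (R = Rz(yaw) Ry(pitch) Rx(roll)).
In Python, from bench import sense, snapshot, camera_info, hand_in gives the robot as it stands. The module is installed in compiled form; this text tells all that it offers.
- The arm moves only by the tool apply_moves, never from a script. Its argument "deltas" is a list of rows, each a list of 7 numbers: the shift along the tool's x, y, z scaled (see below), then the turn, a rotation vector about the tool's x, y, z scaled (see below), then the opening, from 0 (shut) to 1 (fully open). In form: [[dx, dy, dz, ax, ay, az, claw], ...]. A call has 1 to 8 rows; each row shifts and turns the commanded pose from where the row before left it, along the tool's axes as they then stand; what a row does not reach is not made up. The controller multiplies each number of a shift by 0.03 m and each number of a turn by 0.08 rad. A row lasts 1/8 s, in which the tool goes at most 62.5 mm and 10.7 degrees, less where a joint would pass 70% of its speed; a pose out of reach is approached as far as the arm can. A call with a number of a shift or a turn outside -1 to 1 is refused whole. A call with a gripper value outside its range is refused whole. The fingers move at their own pace and stop on an object; "grip_force" is the grip in N (left out, the last holds). Time passes only in rows, so rows that do not move let the fingers close. It gives the time, the measured TCP pose, the force, the opening and the grip force at its end, in the units of the state.
- sense(): the state, without advancing time (a new reading comes with each control period).
- snapshot(name): name is "scene" or "top" or "wrist"; returns the picture (384x512x3 uint8, red, green, blue); there is no depth.
- camera_info(name): a dict with "vertical_fov" (degrees; the focal length in pixels is half the picture's height over the tangent of half this angle, whatever the lens; pixels are square), "cx", "cy" (the principal point, pixels), "origin" and "rotation" of the camera in the world; the wrist camera has in their place "tool_from_camera" (4x4, takes a point from camera to tool coordinates, whose origin is the TCP and whose axes are the flange's). Camera axes: x right, y up, looking along -z (the intrinsics and any distortion apply to the point x, -y, -z); pixel columns grow to the right and rows downward; lengths in mm; the calibration is good to about 2 mm. The wrist camera is an equidistant fisheye: a pixel r from the principal point sees the ray r / f radians off the axis. A picture is of the moment at which its call begins: read the wrist's pose just before it. camera_info takes no time and is no camera call.
- hand_in(): hands the job in; it is judged then, once.
The state is a dict: "time": time; "joint_pos": joint angles; "qd": joint speeds; "joint_efforts": joint torques, N m; "tool_pos": TCP position; "tcp_rot": TCP orientation; "ft_force": force on the tool from outside, world axes, zero at the start; "wrist_torque": the same for the moment, N m; "finger_gap": finger opening in mm; "grip_force": force on a finger pad.
Only numpy, scipy, OpenCV 4.12 (cv2) and the standard library are available. Lean on these libraries where they do the work, as an engineer would, in place of code of your own. Each camera call takes 0.05 s, during which the arm holds its last target. There are 200 camera calls.

TASK

Light up the lidded tin: gently push the small lamp's arm round with a fingertip until the lamp head hangs right above the middle of the tin, and after that gently push the toggle switch's lever all the way over to its on side, away from the robot. Do not grip or lift anything, leave the lamp's foot and the other things on the shelf where they stand, and finish with the arm still over the tin and the switch on.

Things in the scene. Friction and masses are not known exactly. Their poses are not given: they have to be found in the camera images.
- lamp: The lamp's loose dark steel foot, diameter 90, 20 high, with a post (diameter 16). It stands on a bamboo board whose top is 12 mm above the work surface. About 1.1 kg: a light push leaves it still, a shove slides or tips it. Origin: centre of the foot's underside, on the post's axis, z up. The arm points along this body's own -x when joint lamp_arm reads 0.
- lamp_arm (a joint): Angle of the lamp's arm about the post, rad, positive anticlockwise from above, -1.9 to 1.9. Friction (about 0.05 N m) holds it where it is left. The arm is a straight level bar from 14 to 140 mm out from the post axis, 12 wide and 14 high. Tin, puck and case pass freely beneath arm and head.
- lamp_axis (a point): Point on the post's axis at mid-height of the arm, 111 mm above the lamp's origin and 123 mm above the work surface. The bar's underside is 7 mm lower, its top 7 mm higher; the round hub (radius 14) tops out 14 mm higher.
- lamp_head (a point): Centre of the underside of the lamp head, 160 mm from the post's axis and 83 mm above the lamp's origin; swings with the arm. The head is a blunt cone of radius 24 and height 44 on the end of the bar.
- tin: Loose round steel tin, diameter 69 at the lid, 34 high, with a small knob (diameter 14) on the middle of the lid, top 44 above its underside. Stands under the sweep of the lamp head, within about 10 mm of 160 mm from the post axis, on the left, in the middle or on the right of the sweep. Origin: centre of the underside.
- switch (a joint): Angle of the toggle switch's steel lever, rad: 0 is off (leaning 0.5 rad to the plate's own -x, the robot's side), 1.0 is fully on (leaning 0.5 rad to the plate's own +x, away from the robot). It stays where it is left; about 2 N at the tip moves it.
- switch_tip (a point): Centre of the ball (radius 13) on the end of the switch lever, 45 mm from the lever's pivot; moves with the lever. In the plate's frame it is at x -22, z 61 mm when off, x 0, z 67 upright, x +22, z 61 when fully on.
- switch_base: The toggle switch's fixed white housing on the board, 70 (x) x 50 (y) x 25 high. Origin: centre of its underside; z up, its own +x points away from the robot, within 0.4 rad. The lever swings in its x-z plane about a pivot 22 mm above the origin.
- puck: Bystander: loose round white smartwatch charging puck, diameter 58, 12 high. Origin: centre of the underside.
- case: Bystander: loose black earbud case, rounded block 46 x 62 x 25 high. Origin: centre of the underside.
- whistle: Bystander: small loose plastic whistle, about 44 long, 20 high. Origin: on its underside, below the round chamber.
- stand: Bystander: loose aluminium phone stand, foot 90 x 75, about 105 high. Origin: centre of the underside.
- dish: Bystander: loose white ceramic bowl for keys, diameter 90, 25 high. Origin: centre of the underside.
- spray: Bystander: loose white bottle, diameter 44, 110 high. Origin: centre of the underside.
Not all that is in view belongs to the job. What is shaped like the tin but green is not meant.

How it is judged:
By the outcome, as a careful person would: the job done as asked, in the order asked, and still so for the second after the job is handed in, with the robot touching nothing.
It also fails if it takes over 51 s, if anything falls off the work surface, if the arm or the gripper's body presses on something with over 40 N, if the wrist force passes 120 N, or if a joint passes its speed limit or range.

## Working session

There is one attempt and no reset: what is moved stays moved. The work goes in short steps, Python scripts to look and compute and a tool call to move; the robot and the scene stay as the last step left them, time stands still between calls to the robot, and variables do not carry over. Pictures are saved under pics/ and viewed, at most 10 in all, crops included, and the job is handed in when it is done.

Besides the shell and the picture viewer there is one more tool, called after "Call:" as name(argument=value, ...), one argument or row to a line, values as JSON. apply_moves: Moves the arm, as the interface text tells. Its arguments: {"type":"object","properties":{"deltas":{"type":"array"},"grip_force":{"type":"number"}},"required":["deltas"]}

```bash
mkdir -p pics; cat > h.py <<'E'
import numpy as np,cv2
from bench import sense,snapshot,camera_info
def save(name,fn,crop=None,s=1):
    im=snapshot(name)[:,:,::-1]
    cv2.imwrite('pics/raw_'+fn,im)
    if crop: im=im[crop[1]:crop[3],crop[0]:crop[2]]
    cv2.imwrite('pics/'+fn,cv2.resize(im,None,fx=s,fy=s,interpolation=cv2.INTER_CUBIC))
def ray(name,u,v):
    c=camera_info(name);f=192/np.tan(np.radians(c['vertical_fov'])/2)
    d=np.array([(u-c['cx'])/f,-(v-c['cy'])/f,-1]);return np.array(c['origin']),np.array(c['rotation'])@d
def at(name,u,v,z):
    o,d=ray(name,u,v);return (o+d*(z-o[2])/d[2]).round(1)
def proj(name,p):
    c=camera_info(name);f=192/np.tan(np.radians(c['vertical_fov'])/2)
    q=np.array(c['rotation']).T@(np.array(p)-np.array(c['origin']));return (c['cx']-f*q[0]/q[2],c['cy']+f*q[1]/q[2])
E
python3 - <<'E'
from h import *
save('top','top.png',s=1.5);save('scene','scene.png',s=1.5)
print(sense());
for n in('top','scene'):print(camera_info(n))
E
```

```text
{'time': 0.1, 'joint_pos': array([-6.99228335e+01,  7.51104048e+00,  8.53236779e+01,  5.10330539e-04,
        8.72620932e+01, -4.89396537e+00]), 'qd': array([-0.05039444, -0.1935546 , -0.24453225, -0.02693961, -0.0643051 ,
        0.00772211]), 'joint_efforts': array([ 1.35448598e-03, -5.70949709e+01, -5.01943982e+01, -1.48963718e-04,
        8.16249725e-03, -6.96340453e-05]), 'tool_pos': array([ 253.1467246 , -543.45496102,  244.3404956 ]), 'tcp_rot': array([-1.79903585e+02, -8.76703099e-03,  2.49710996e+01]), 'ft_force': array([-0.60928443, -0.00898072,  0.53605709]), 'wrist_torque': array([0.01877701, 0.02681906, 0.03548368]), 'grip_force': 0.0, 'finger_gap': 85.67780734167064}
{'vertical_fov': 48.66490598639238, 'cx': 253.4957485284896, 'cy': 187.32091519217553, 'origin': array([ 376.60118954,  -12.28485972, 1150.61366514]), 'rotation': array([  2.49880614,   0.38655558, -91.51198644])}
{'vertical_fov': 42.144219438411334, 'cx': 257.00623844460927, 'cy': 187.65554896167055, 'origin': array([1299.56651447, -666.46016756,  996.89060497]), 'rotation': array([50.88427426, -0.1871225 , 51.17595753])}
```

```bash
sed -i "s/np.array(c\['rotation'\])/R.from_euler('xyz',c['rotation'],degrees=True).as_matrix()/g; 1a from scipy.spatial.transform import Rotation as R" h.py
```

```text
(no output)
```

View pics/top.png

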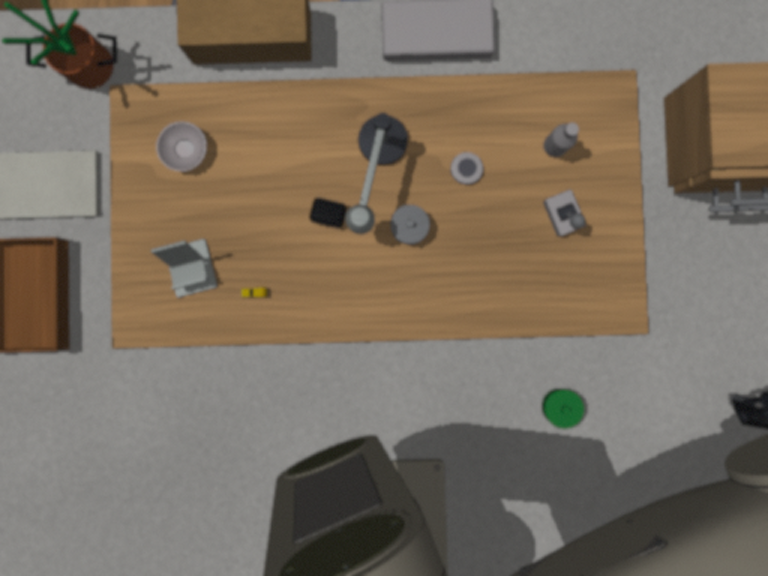

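View pics/scene.png

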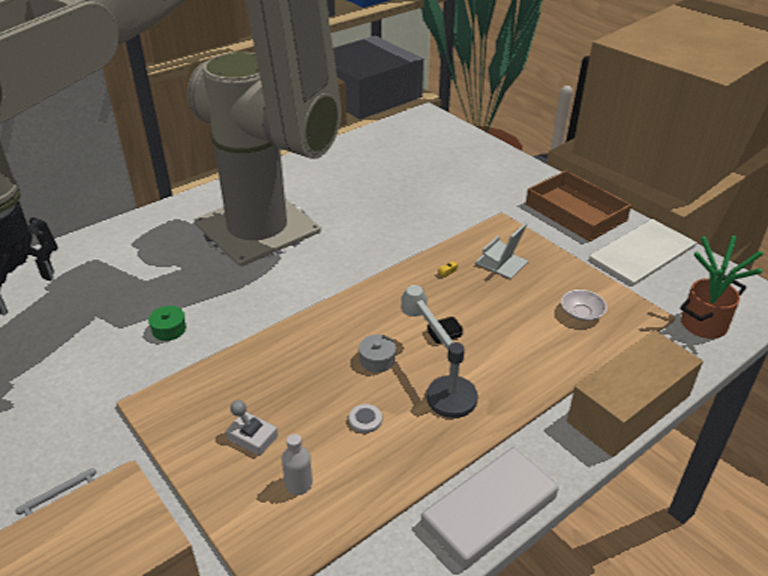

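The top view shows the lamp foot at about (383,139), head (359,217), grey tin (411,225) and switch (566,213), all in 1.5x pixels. The green tin is the decoy. I'll measure from enlarged crops.

```bash
python3 - <<'E'
import cv2,numpy as np
im=cv2.imread('pics/raw_top.png')
a=cv2.resize(im[70:170,225:305],None,fx=6,fy=6,interpolation=cv2.INTER_CUBIC)[:600]
b=cv2.resize(im[120:165,355:400],None,fx=7,fy=7,interpolation=cv2.INTER_CUBIC)
o=np.zeros((600,800,3),np.uint8);o[:600,:480]=a;o[:315,482:797]=b
s=cv2.imread('pics/raw_scene.png')
o[320:320+270,482:797]=cv2.resize(s[260:305,145:197],(315,270),interpolation=cv2.INTER_CUBIC)
cv2.imwrite('pics/crop.png',o)
E
```

```text
(no output)
```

View pics/crop.png

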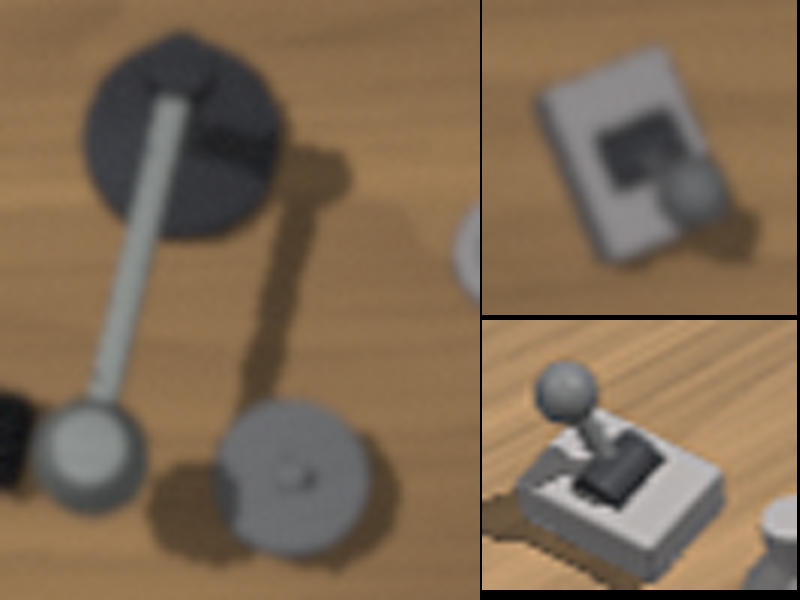

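```bash
python3 - <<'E'
from h import *
A=lambda u,v,z:at('top',225+u/6-.4,70+v/6-.4,z)
B=lambda u,v,z:at('top',355+(u-482)/7-.4,120+v/7-.4,z)
S=lambda u,v,z:at('scene',145+(u-482)*52/315-.4,260+(v-320)/6-.4,z)
print('foot',A(183,140,32),'hub',A(181,75,137),'headtop',A(90,447,139),'bar end',A(104,398,130),'bar start',A(174,96,130))
print('tin',A(293,478,46),A(293,477,56))
print('ball',B(694,190,73),S(567,392,73))
for c in[(545,98),(662,47),(727,208),(607,264)]:print(B(*c,37))
for c in[(520,482),(603,410),(722,480),(652,548)]:print('S',S(*c,37))
# scene checks, raw px
print('tin s',at('scene',377/1.5-.2,347/1.5-.2,46),at('scene',377/1.5,341/1.5,56),'foot s',at('scene',452/1.5,393/1.5,32),'hub s',at('scene',456.5/1.5,347/1.5,137))
print('puck',at('top',467/1.5,168/1.5,12),'spray',at('top',571/1.5,130/1.5,120),'case',at('top',328/1.5,212/1.5,37))
E
```

```text
foot [677.  -16.9  32. ] hub [675.3 -16.4 137. ] headtop [525.4  23.9 139. ] bar end [546.5  18.1 130. ] bar start [668.8 -13.4 130. ]
tin [523.1 -60.8  46. ] [522.2 -60.4  56. ]
ball [ 518.2 -343.4   73. ] [ 519.1 -341.7   73. ]
[ 559.3 -299.9   37. ]
[ 577.4 -344.6   37. ]
[ 515.8 -366.5   37. ]
[ 496.  -320.7   37. ]
S [ 519.1 -368.4   37. ]
S [ 506.7 -322.4   37. ]
S [ 569.3 -304.    37. ]
S [ 581.4 -344.4   37. ]
tin s [527.1 -61.4  46. ] [523.9 -58.2  56. ] foot s [687.  -21.9  32. ] hub s [683.6 -17.1 137. ]
puck [ 626.  -167.6   12. ] spray [ 660.2 -324.5  120. ] case [549.3  82.6  37. ]
```

Call:
apply_moves(
  deltas=[
    [0.77,-0.555,0,0,0,0,0],
    [0.77,-0.555,0,0,0,0,0],
    [0.77,-0.555,0,0,0,0,0],
    [0.77,-0.555,0,0,0,0,0],
    [0.77,-0.555,0,0,0,0,0],
    [0.77,-0.555,0,0,0,0,0],
    [0.77,-0.555,0,0,0,0,0],
    [0.77,-0.555,0,0,0,0,0],
  ],
)

```text
time: 1.1
tool_pos: [364.8, -344.1, 244.8]
tcp_rot: [-180.0, 0.0, 25.0]
ft_force: [0.8, -0.5, 0.6]
finger_gap: 0.1
grip_force: 0.0
```

Call:
apply_moves(
  deltas=[
    [0.77,-0.555,0,0,0,0,0],
    [0.77,-0.555,0,0,0,0,0],
    [0.77,-0.555,0,0,0,0,0],
    [0.77,-0.555,0,0,0,0,0],
    [0.77,-0.555,0,0,0,0,0],
    [0.77,-0.555,0,0,0,0,0],
    [0.77,-0.555,0,0,0,0,0],
    [0.77,-0.555,0,0,0,0,0],
  ],
)

```text
time: 2.1
tool_pos: [476.0, -145.4, 244.9]
tcp_rot: [-180.0, 0.0, 25.0]
ft_force: [-0.7, 0.3, -0.4]
finger_gap: 0.1
grip_force: 0.0
```

Call:
apply_moves(
  deltas=[
    [0.77,-0.555,0,0,0,0,0],
    [0.77,-0.555,0,0,0,0,0],
    [0.77,-0.555,0,0,0,0,0],
    [0.77,-0.555,0,0,0,0,0],
    [0.77,-0.555,0,0,0,0,0],
    [0.77,-0.555,0,0,0,0,0],
    [0.77,-0.555,0,0,0,0,0],
    [0.77,-0.555,0,0,0,0,0],
  ],
)

```text
time: 3.1
tool_pos: [587.3, 53.2, 244.7]
tcp_rot: [-180.0, 0.1, 25.0]
ft_force: [0.4, 0.4, -0.4]
finger_gap: -0.1
grip_force: 0.0
```

Call:
apply_moves(
  deltas=[
    [0,0,0,0,0,-0.995,0],
    [0,0,0,0,0,-0.995,0],
    [0,0,0,0,0,-0.995,0],
    [0,0,0,0,0,-0.995,0],
    [0,0,0,0,0,-0.995,0],
    [0,0,0,0,0,-0.995,0],
  ],
)

```text
time: 3.85
tool_pos: [586.9, 52.4, 244.7]
tcp_rot: [-179.9, 0.0, 52.5]
ft_force: [-0.5, -0.1, 0.4]
finger_gap: -0.3
grip_force: 0.0
```

Call:
apply_moves(
  deltas=[
    [0,0,0,0,0,-0.995,0],
    [0,0,0,0,0,-0.995,0],
    [0,0,0,0,0,-0.995,0],
    [0,0,0,0,0,-0.995,0],
    [0,0,0,0,0,-0.995,0],
    [0,0,0,0,0,0,0],
    [0,0,0,0,0,0,0],
  ],
)

```text
time: 4.72
tool_pos: [587.0, 52.4, 245.0]
tcp_rot: [-180.0, 0.0, 75.0]
ft_force: [-0.4, -0.8, -0.7]
finger_gap: 0.1
grip_force: 0.0
```

```bash
cat >> h.py <<'E'
def wat(u,v,z,s):
    c=camera_info('wrist');f=192/np.tan(np.radians(c['vertical_fov'])/2)
    d=np.array([u-c['cx'],v-c['cy']]);r=np.hypot(*d);th=r/f
    dc=np.array([d[0]/r*np.sin(th),-d[1]/r*np.sin(th),-np.cos(th)])
    T=np.array(c['tool_from_camera']);M=R.from_euler('xyz',s['tcp_rot'],degrees=True).as_matrix()
    o=M@T[:3,3]+s['tool_pos'];w=M@T[:3,:3]@dc
    return (o+w*(z-o[2])/w[2]).round(1)
E
python3 - <<'E'
from h import *
import json
s=sense();save('wrist','w1.png',s=1.5)
json.dump({k:list(s[k]) for k in('tool_pos','tcp_rot')},open('w1.json','w'))
print(camera_info('wrist'))
E
```

```text
{'vertical_fov': 65.70646984690485, 'cx': 253.49541845674204, 'cy': 190.87187011527996, 'tool_from_camera': array([[ 4.73980212e-04,  9.50609004e-01,  3.10390555e-01,
         7.89943238e+01],
       [ 9.99999016e-01, -4.08304038e-05, -1.40199497e-03,
         8.55517540e-01],
       [-1.32007567e-03,  3.10390914e-01, -9.50608089e-01,
        -1.28702787e+02],
       [ 0.00000000e+00,  0.00000000e+00,  0.00000000e+00,
         1.00000000e+00]])}
```

View pics/w1.png

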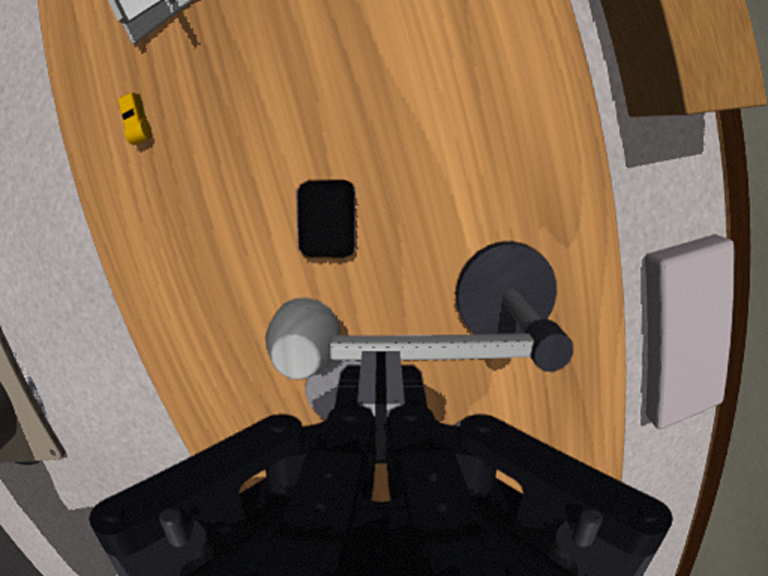

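```bash
python3 - <<'E'
from h import *
import json
s={k:np.array(v) for k,v in json.load(open('w1.json')).items()}
W=lambda u,v,z:wat(u/1.5-.2,v/1.5-.2,z,s)
print('hub',W(552,349,137),'foot',W(506,289,32),'headtop',W(298,355,139),'barL',W(331,342,130),W(331,359,123),'barR',W(530,340,130),'case',W(327,218,37))
# fingertip location test: pixel (380,352) at various heights
for z in(218,225,231,238):print(z,W(380,353,z), s['tool_pos'])
E
```

```text
hub [681.1 -13.3 137. ] foot [679.9  -8.4  32. ] headtop [530.3  25.6 139. ] barL [550.   25.1 130. ] [544.7  10.8 123. ] barR [669.4  -6.7 130. ] case [554.9  86.1  37. ]
218 [588.1  53.1 218. ] [587.04742548  52.35332398 245.00405158]
225 [589.1  56.5 225. ] [587.04742548  52.35332398 245.00405158]
231 [589.8  59.4 231. ] [587.04742548  52.35332398 245.00405158]
238 [590.7  62.8 238. ] [587.04742548  52.35332398 245.00405158]
```

Call:
apply_moves(
  deltas=[
    [0,0,0.85,0,0,0,0],
    [0,0,0.85,0,0,0,0],
    [0,0,0.85,0,0,0,0],
    [0,0,0.85,0,0,0,0],
    [0,0,0.85,0,0,0,0],
    [0,0,0,0,0,0,0],
  ],
)

```text
time: 5.52
tool_pos: [585.2, 52.4, 115.2]
tcp_rot: [-179.7, 0.1, 75.1]
ft_force: [0.1, -0.1, 0.7]
finger_gap: -0.2
grip_force: 0.0
```

Call:
apply_moves(
  deltas=[
    [-0.2,0,0,0,0,0,0],
    [-0.2,0,0,0,0,0,0],
    [-0.15,0,0,0,0,0,0],
    [0,0,0,0,0,0,0],
  ],
)

```text
time: 6.02
tool_pos: [583.2, 35.9, 118.4]
tcp_rot: [179.9, -0.0, 75.1]
ft_force: [-0.3, 0.3, -0.8]
finger_gap: -0.1
grip_force: 0.0
```

```bash
python3 - <<'E'
from h import *
s=sense();print(s['tool_pos'],s['ft_force']);save('wrist','w2.png',crop=(150,150,420,330),s=2.5)
E
```

```text
[583.22793138  35.9173853  118.41166609] [-0.33329427  0.25104596 -0.77994592]
```

View pics/w2.png

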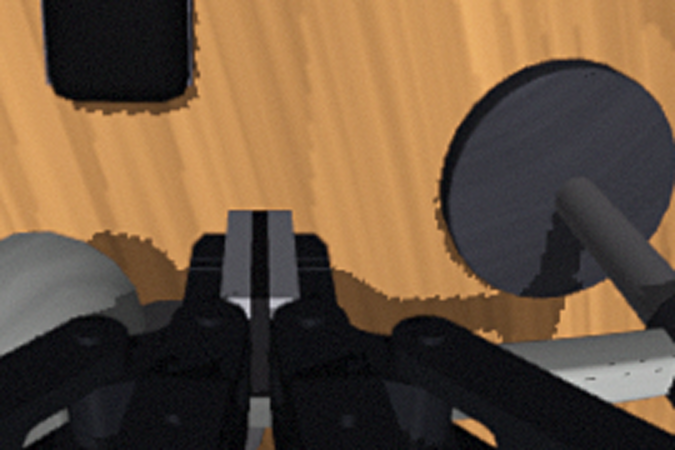

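Call:
apply_moves(
  deltas=[
    [-0.1,0,0,0,0,0,0],
    [-0.1,0,0,0,0,0,0],
    [-0.175,-0.03,0,0,0,-0.625,0],
    [-0.175,-0.03,0,0,0,-0.625,0],
    [-0.175,-0.03,0,0,0,-0.625,0],
    [-0.175,-0.03,0,0,0,-0.625,0],
  ],
)

```text
time: 6.82
tool_pos: [574.0, 10.5, 117.8]
tcp_rot: [180.0, -0.0, 86.7]
ft_force: [1.0, 0.1, 0.3]
finger_gap: -0.1
grip_force: 0.2
```

Call:
apply_moves(
  deltas=[
    [-0.175,-0.03,0,0,0,-0.625,0],
    [-0.175,-0.03,0,0,0,-0.625,0],
    [-0.175,-0.03,0,0,0,-0.625,0],
    [-0.1,-0.02,0,0,0,-0.375,0],
    [0,0,0,0,0,0,0],
  ],
)

```text
time: 7.45
tool_pos: [570.8, -8.3, 117.8]
tcp_rot: [-180.0, 0.0, 96.9]
ft_force: [-0.2, -0.7, 0.1]
finger_gap: -0.2
grip_force: 0.0
```

```bash
python3 - <<'E'
from h import *
s=sense();print(s['tool_pos'],s['ft_force']);save('top','t2.png',crop=(215,60,315,170),s=5)
E
```

```text
[570.84193626  -8.28166074 117.7938186 ] [-0.21946883 -0.66580605  0.12352052]
```

View pics/t2.png

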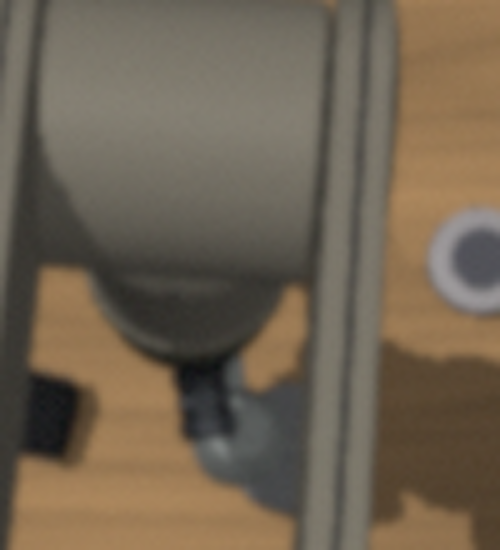

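Call:
apply_moves(
  deltas=[
    [-0.155,-0.025,0,0,0,-0.56,0],
    [-0.155,-0.025,0,0,0,-0.56,0],
    [-0.1,-0.02,0,0,0,-0.4,0],
    [-0.05,0,0,0,0,-0.16,0],
    [0,0,0,0,0,0,0],
  ],
)

```text
time: 8.12
tool_pos: [571.2, -22.1, 117.8]
tcp_rot: [180.0, 0.0, 104.6]
ft_force: [-1.4, -0.4, -0.4]
finger_gap: -0.1
grip_force: 0.0
```

```bash
python3 - <<'E'
from h import *
s=sense();print(s['tool_pos'],s['tcp_rot'],s['ft_force']);save('scene','s2.png',crop=(200,170,350,290),s=5)
E
```

```text
[571.17854544 -22.0589462  117.80061036] [1.79995662e+02 3.85404809e-03 1.04578355e+02] [-1.3696121  -0.43533872 -0.40525237]
```

View pics/s2.png

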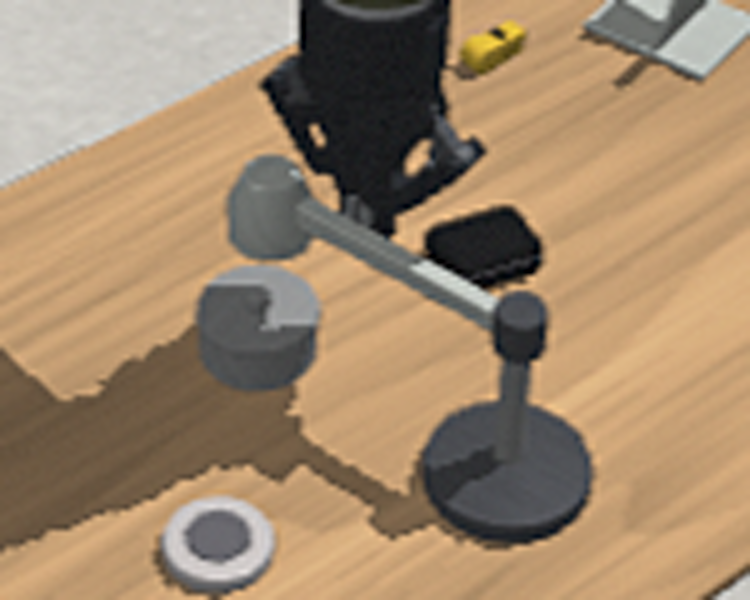

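```bash
python3 - <<'E'
from h import *
def S(u,v,z): return at('scene',200+u/5-.4,170+v/5-.4,z)
hb=S(270,236,95);ht=S(275,172,139);print('head',hb,ht)
print('tin',S(258,312,46),'hub',S(521,308,137),'foot',S(508,466,32))
P=np.array([683.,-17.5])
tin0=S(258,312,46)[:2]
for phi in(190,192,193,194,196,198,200):
    a=np.radians(phi);h=P+160*np.array([np.cos(a),np.sin(a)])
    pj=proj('scene',[*h,95]);print(phi,h.round(1),[round((pj[0]-200+.4)*5),round((pj[1]-170+.4)*5)])
E
```

```text
head [527.9 -53.4  95. ] [528.4 -50.4 139. ]
tin [529.9 -63.4  46. ] hub [682.4 -17.8 137. ] foot [688.8 -24.   32. ]
190 [525.4 -45.3] [279, 227]
192 [526.5 -50.8] [272, 232]
193 [527.1 -53.5] [269, 235]
194 [527.8 -56.2] [266, 238]
196 [529.2 -61.6] [260, 244]
198 [530.8 -66.9] [254, 250]
200 [532.6 -72.2] [248, 256]
```

Call:
apply_moves(
  deltas=[
    [-0.1,-0.015,0,0,0,-0.35,0],
    [-0.06,-0.01,0,0,0,-0.2,0],
    [-0.05,-0.01,0,0,0,-0.2,0],
    [0,0,0,0,0,0,0],
    [0.1,0,0,0,0,0,0],
    [0.3,0,0,0,0,0,0],
    [0.5,0,-0.2,0,0,0,0],
    [0.3,0,-0.9,0,0,0,0],
  ],
)

```text
time: 9.18
tool_pos: [558.6, 7.5, 149.4]
tcp_rot: [-179.8, -0.1, 108.1]
ft_force: [0.6, -0.1, 1.1]
finger_gap: -0.1
grip_force: 0.0
```

Call:
apply_moves(
  deltas=[
    [0.9,0,-0.9,0,0,0,0],
    [0.9,0,-0.9,0,0,0,0],
    [0.9,0,-0.9,0,0,0,0],
    [0.9,0,-0.3,0,0,0,0],
    [0.9,0,0,0,0,0,0],
    [0.9,0,0,0,0,0,0],
    [0.9,0,0,0,0,0,0],
    [0,0,0,0,0,0,0],
  ],
)

```text
time: 10.18
tool_pos: [501.0, 187.8, 241.3]
tcp_rot: [180.0, -0.0, 108.2]
ft_force: [-0.8, -0.9, -0.5]
finger_gap: 0.3
grip_force: 0.0
```

```bash
python3 - <<'E'
from h import *
save('top','t3.png');save('scene','s3.png')
a=cv2.imread('pics/raw_t3.png')[70:170,230:300];b=cv2.imread('pics/raw_s3.png')[190:280,230:325]
o=np.zeros((560,800,3),np.uint8)
a=cv2.resize(a,None,fx=5.5,fy=5.5,interpolation=cv2.INTER_CUBIC);b=cv2.resize(b,None,fx=4,fy=4,interpolation=cv2.INTER_CUBIC)
o[:550,:385]=a[:550];o[:360,400:780]=b;cv2.imwrite('pics/c3.png',o)
E
```

```text
(no output)
```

View pics/c3.png

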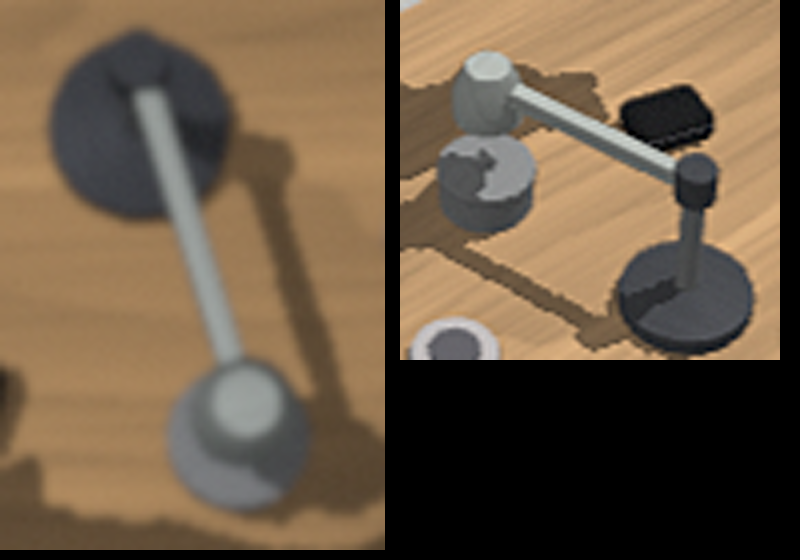

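```bash
python3 - <<'E'
from h import *
A=lambda u,v,z:at('top',230+u/5.5-.4,70+v/5.5-.4,z)
B=lambda u,v,z:at('scene',230+(u-400)/4-.4,190+v/4-.4,z)
print('head',A(246.5,400,139),'tin',A(239.5,439,46),'foot',A(141,127,32),'barends',A(230,356,130),A(149,95,130))
print('S head',B(489,66,139),B(488,113,95),'tin',B(486.5,168,46),'foot',B(685,296,32))
E
```

```text
head [527.4 -59.6 139. ] tin [522.7 -60.1  46. ] foot [677.6 -17.3  32. ] barends [548.4 -53.3 130. ] [665.4 -20.8 130. ]
S head [530.4 -61.2 139. ] [527.8 -60.2  95. ] tin [528.7 -62.4  46. ] foot [690.3 -26.6  32. ]
```

Call:
apply_moves(
  deltas=[
    [0,0,0,0,0,0.9735,0],
    [0,0,0,0,0,0.9735,0],
    [0,0,0,0,0,0.9735,0],
    [0,0,0,0,0,0.9735,0],
    [0,0,0,0,0,0.9735,0],
    [0,0,0,0,0,0.9735,0],
    [0,0,0,0,0,0.9735,0],
    [0,0,0,0,0,0.9735,0],
  ],
)

```text
time: 11.28
tool_pos: [502.3, 184.7, 240.9]
tcp_rot: [180.0, 0.0, 72.1]
ft_force: [1.0, -0.1, 0.5]
finger_gap: 0.0
grip_force: 0.0
```

Call:
apply_moves(
  deltas=[
    [0,0,0,0,0,0.9735,0],
    [0,0,0,0,0,0.9735,0],
    [0,0,0,0,0,0.9735,0],
    [0,0,0,0,0,0.9735,0],
    [0,0,0,0,0,0.9735,0],
    [0,0,0,0,0,0.9735,0],
    [0,0,0,0,0,0.9735,0],
    [0,0,0,0,0,0.9735,0],
  ],
)

```text
time: 12.28
tool_pos: [502.3, 184.7, 240.9]
tcp_rot: [180.0, 0.0, 36.4]
ft_force: [-0.3, -0.0, -0.1]
finger_gap: 0.3
grip_force: 0.0
```

Call:
apply_moves(
  deltas=[
    [0,0,0,0,0,0.9735,0],
    [0,0,0,0,0,0.9735,0],
    [0,0,0,0,0,0.9735,0],
    [0,0,0,0,0,0.9735,0],
    [-0.329,0.845,0,0,0,0,0],
    [-0.329,0.845,0,0,0,0,0],
    [-0.329,0.845,0,0,0,0,0],
    [-0.329,0.845,0,0,0,0,0],
  ],
)

```text
time: 13.28
tool_pos: [497.3, 75.2, 241.0]
tcp_rot: [180.0, -0.0, 18.7]
ft_force: [0.1, 0.0, 0.6]
finger_gap: 0.5
grip_force: 0.0
```

Call:
apply_moves(
  deltas=[
    [-0.329,0.845,0,0,0,0,0],
    [-0.329,0.845,0,0,0,0,0],
    [-0.329,0.845,0,0,0,0,0],
    [-0.329,0.845,0,0,0,0,0],
    [-0.329,0.845,0,0,0,0,0],
    [-0.329,0.845,0,0,0,0,0],
    [-0.329,0.845,0,0,0,0,0],
    [-0.329,0.845,0,0,0,0,0],
  ],
)

```text
time: 14.28
tool_pos: [487.6, -142.2, 241.0]
tcp_rot: [180.0, -0.0, 18.7]
ft_force: [-0.1, 0.7, 0.4]
finger_gap: -0.2
grip_force: 0.0
```

Call:
apply_moves(
  deltas=[
    [-0.329,0.845,0,0,0,0,0],
    [-0.329,0.845,0,0,0,0,0],
    [-0.329,0.845,0,0,0,0,0],
    [-0.329,0.845,0,0,0,0,0],
    [-0.329,0.845,0,0,0,0,0],
    [-0.329,0.845,0,0,0,0,0],
    [-0.329,0.845,0,0,0,0,0],
    [-0.329,0.845,0,0,0,0,0],
  ],
)

```text
time: 15.28
tool_pos: [477.9, -359.6, 240.9]
tcp_rot: [180.0, 0.0, 18.7]
ft_force: [0.1, 1.2, -0.4]
finger_gap: -0.1
grip_force: 0.0
```

Call:
apply_moves(
  deltas=[
    [0,0,0,0,0,0,0],
    [0,0,0,0,0,0,0],
  ],
)

```text
time: 15.52
tool_pos: [478.3, -358.0, 240.7]
tcp_rot: [-180.0, 0.0, 18.8]
ft_force: [-0.1, 0.1, 0.3]
finger_gap: 0.4
grip_force: 0.0
```

Call:
apply_moves(
  deltas=[
    [0,0,0.883,0,0,0,0],
    [0,0,0.883,0,0,0,0],
    [0,0,0.883,0,0,0,0],
    [0,0,0.883,0,0,0,0],
    [0,0,0.883,0,0,0,0],
    [0,0,0.883,0,0,0,0],
    [0,0,0,0,0,0,0],
    [0,0,0,0,0,0,0],
  ],
)

```text
time: 16.52
tool_pos: [479.3, -357.9, 83.1]
tcp_rot: [179.9, -0.0, 18.8]
ft_force: [0.3, -1.7, 0.0]
finger_gap: 0.3
grip_force: 0.0
```

Call:
apply_moves(
  deltas=[
    [0.25,0,0,0,0,0,0],
    [0.15,0,0,0,0,0,0],
    [0.15,0,0,0,0,0,0],
    [0.15,0,0,0,0,0,0],
    [0.15,0,0,0,0,0,0],
    [0.15,0,0,0,0,0,0],
  ],
)

```text
time: 17.27
tool_pos: [507.1, -348.4, 81.9]
tcp_rot: [-180.0, 0.0, 18.8]
ft_force: [-2.7, -0.9, 2.8]
finger_gap: -0.1
grip_force: 1.5
```

Call:
apply_moves(
  deltas=[
    [0.15,0,0,0,0,0,0],
    [0.15,0,0,0,0,0,0],
    [0.15,0,0,0,0,0,0],
    [0.15,0,0,0,0,0,0],
    [0.15,0,0,0,0,0,0],
    [0.1,0,0,0,0,0,0],
  ],
)

```text
time: 18.02
tool_pos: [531.5, -339.8, 81.7]
tcp_rot: [-180.0, 0.0, 18.8]
ft_force: [-1.8, -0.6, 0.5]
finger_gap: -0.0
grip_force: 0.7
```

Call:
apply_moves(
  deltas=[
    [0.1,0,0,0,0,0,0],
    [0.05,0,0,0,0,0,0],
  ],
)

```text
time: 18.27
tool_pos: [535.4, -338.4, 81.5]
tcp_rot: [-180.0, 0.0, 18.8]
ft_force: [-1.5, 0.3, -0.3]
finger_gap: -0.1
grip_force: 0.8
```

Call:
apply_moves(
  deltas=[
    [0.06,0,0,0,0,0,0],
    [0.04,0,0,0,0,0,0],
  ],
)

```text
time: 18.52
tool_pos: [538.0, -337.7, 81.5]
tcp_rot: [-180.0, 0.0, 18.8]
ft_force: [-4.4, -0.6, -1.4]
finger_gap: 0.1
grip_force: 2.7
```

Call:
apply_moves(
  deltas=[
    [0.04,0,0,0,0,0,0],
    [0,0,0,0,0,0,0],
  ],
)

```text
time: 18.77
tool_pos: [538.1, -337.7, 81.5]
tcp_rot: [-180.0, 0.1, 18.8]
ft_force: [-8.1, -2.2, 0.4]
finger_gap: 0.1
grip_force: 3.8
```

Call:
apply_moves(
  deltas=[
    [0.04,0,0,0,0,0,0],
    [0,0,0,0,0,0,0],
  ],
)

```text
time: 19.02
tool_pos: [538.3, -337.7, 81.4]
tcp_rot: [-179.9, 0.2, 18.8]
ft_force: [-11.8, -2.9, 2.2]
finger_gap: -0.1
grip_force: 6.1
```

Hard stop reached where predicted. I'll back off, rise and check.

Call:
apply_moves(
  deltas=[
    [-0.2,0,0,0,0,0,0],
    [-0.5,0,0,0,0,0,0],
    [-0.7,0,0,0,0,0,0],
    [0,0,-0.9,0,0,0,0],
    [0,0,-0.9,0,0,0,0],
    [-0.9,0,-0.9,0,0,0,0],
    [-0.9,0,-0.9,0,0,0,0],
    [-0.9,0,-0.9,0,0,0,0],
  ],
)

```text
time: 20.02
tool_pos: [423.1, -376.9, 218.0]
tcp_rot: [179.9, -0.0, 18.8]
ft_force: [-0.2, 0.2, 0.4]
finger_gap: 0.0
grip_force: 0.0
```

Call:
apply_moves(
  deltas=[
    [0,0.9,0,0,0,0,0],
    [0,0.9,0,0,0,0,0],
    [0,0.9,0,0,0,0,0],
    [0,0.9,0,0,0,0,0],
    [0,0.9,0,0,0,0,0],
    [0,0,0,0,0,0,0],
    [0,0,0,0,0,0,0],
  ],
)

```text
time: 20.9
tool_pos: [467.2, -504.1, 216.8]
tcp_rot: [-180.0, -0.0, 18.8]
ft_force: [0.8, 0.3, 1.0]
finger_gap: -0.4
grip_force: 0.0
```

```bash
python3 - <<'E'
from h import *
save('top','t4.png');save('scene','s4.png')
a=cv2.imread('pics/raw_t4.png');b=cv2.imread('pics/raw_s4.png')
o=np.zeros((600,800,3),np.uint8)
o[:280,:800]=cv2.resize(a[75:175,225:405],(504,280)).copy() if 0 else cv2.resize(a[75:138+0,225:405],(800,280)) if 0 else np.zeros((280,800,3),np.uint8)
o[:300,:540]=cv2.resize(a[70:170,225:405],(540,300),interpolation=cv2.INTER_CUBIC)
o[300:600,:640]=cv2.resize(b[190:315,130:397],(640,300),interpolation=cv2.INTER_CUBIC)
o[:250,550:800]=cv2.resize(a[115:165,355:405],(250,250),interpolation=cv2.INTER_CUBIC)
cv2.imwrite('pics/c4.png',o)
E
```

```text
(no output)
```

View pics/c4.png

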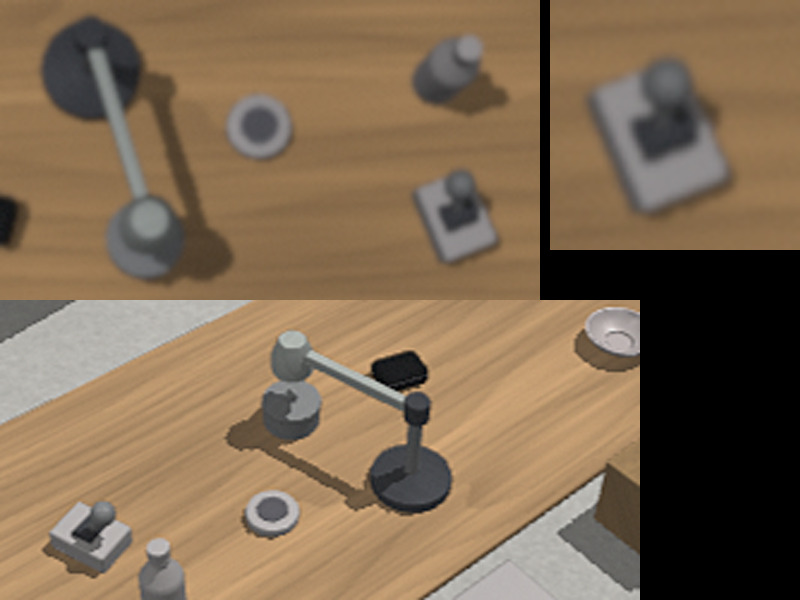

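The pictures show the lever leaning away from the robot with its ball at (460,183), and the lamp head right over the tin, at (149,218) against the tin at (145,237). That shift is what perspective gives. The bystanders haven't moved.

```bash
python3 -c "
from bench import hand_in
print(hand_in())"
```

```text
the job is handed in; nothing more can be done
None
```

I pushed the lamp arm round until the head hung over the tin (within about 2 mm in the camera views), then pushed the switch lever to its on-side stop, and handed the job in at about 21 s with the robot touching nothing; no verdict was returned.

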